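# Open the bolted tea drawer by feeling for the lock's notch

### The arm

A 6-joint arm with a two-finger parallel gripper is mounted at the origin on the work surface. World frame = base frame: x ahead of the robot, y to its left, z up, the work surface at z = 0. Lengths are in m, angles in rad, forces in N, time in s.
With the tool pointing down it reaches from about 0.275 to 0.75 m from the base axis. Payload 10.2 kg.
Tool frame: the origin (TCP) lies where the fingers leave the gripper's body, on its centre line; the fingertips stand 64 mm ahead of it and the grasp point (between the pads) lies 45 mm ahead of it; z points along the fingers, y is the line along which they close (so a half turn about z gives the same grasp; the last joint's range is limited). The gripper opens to 88 mm and grips with 3 to 60 N. Pads are 18 mm wide; open, the fingers measure 123 mm over their backs; the gripper's body (75 mm by 187 mm) begins 45 mm behind the grasp point.
Start: joints at [0.942, 0.313, 1.498, -0, 1.331, -0.223], TCP at [0.207, 0.482, 0.303] pointing down, gripper open.
Joint ranges: [-2.94, 2.94], [-0.97, 2.17], [0.19, 2.56], [-1.23, 4.37], [0.02, 3.11], [-2.88, 2.88]. Speed limits (rad/s): [2.39, 2.39, 3.01, 3.14, 3.14, 3.14].

### API

Orientations are given as a rotation vector (axis times angle).
In Python, from plant import env gives the robot as it stands.
- The arm moves only by the tool apply_moves, never from a script. Its argument "steps" is text: rows parted by semicolons, each of 6 numbers parted by spaces: the shift along the tool's x, y, z each as a share of 750 mm, from -1 to 1, then the turn, a rotation vector about the tool's x, y, z each as a share of pi rad, from -1 to 1. In form: dx dy dz wx wy wz; .... A call has 1 to 12 rows; each row is the pose to reach, as a shift and turn from the pose commanded when the call began, along the tool's axes at that moment, turning the shorter way round; what a row does not reach only later rows make up. A row lasts 1/8 s, in which the tool goes at most 62.5 mm and 10.7 degrees, less where a joint would pass 70% of its speed; a pose out of reach is approached as far as the arm can. A call with a number of a shift or a turn outside -1 to 1 is refused whole. A call with a gripper value outside its range is refused whole. "claw" is the opening, from -1 (shut) to 1 (fully open), set as the call begins (left out, the last holds). The fingers move at their own pace and stop on an object; "force" is the grip in N (left out, the last holds). Time passes only in rows, so rows that repeat a pose let the fingers close. It gives the time, the measured TCP pose, the force, the opening and the grip force at its end, in the units of the state.
- env.sense(): the state, without advancing time (a new reading comes with each control period).
- env.read_camera(name): name is "scene" or "side" or "wrist"; returns the picture (400x640x3 uint8, red, green, blue); there is no depth.
- env.calibration(name): a dict with "fov_y" (degrees; the focal length in pixels is half the picture's height over the tangent of half this angle, whatever the lens; pixels are square), "cx", "cy" (the principal point, pixels), "R" (3x3) and "t" (3): a world point X has camera coordinates R X + t; the wrist camera has in their place "tool_from_camera" (4x4, takes a point from camera to tool coordinates, whose origin is the TCP and whose axes are the flange's). Camera axes: x right, y down, z forward; pixel columns grow to the right and rows downward; lengths in m; the calibration is good to about 2 mm. The wrist camera is an equidistant fisheye: a pixel r from the principal point sees the ray r / f radians off the axis. A picture is of the moment at which its call begins: read the wrist's pose just before it. calibration takes no time and is no camera call.
- env.finish_job(): hands the job in; it is judged then, once.
The state is a dict: "t": time; "joints": joint angles; "qd": joint speeds; "tau": joint torques, N m; "ee_pos": TCP position; "eef_rot": TCP orientation; "wrist_force": force on the tool from outside, world axes, zero at the start; "wrist_torque": the same for the moment, N m; "gripper_width": opening from 0.0 (shut) to 1.0 (fully open); "grip_force": force on a finger pad.
Only numpy, scipy, OpenCV 4.12 (cv2) and the standard library are available. Lean on these libraries where they do the work, as an engineer would, in place of code of your own. Each camera call takes 0.05 s, during which the arm holds its last target. There are 200 camera calls.

### The job

Open the drawer of the tea chest. It is held by a cam lock: turn the brass knob on the chest's top anticlockwise (seen from above), slowly enough to feel it, until the turning resistance suddenly drops, where the hidden notch lets the bolt fall in, stop there and let go of the knob, then pull the drawer out gently by its handle by about 7 cm and let go. Do not wrench at the drawer while it is still bolted, and leave the other things on the table standing where they are.

Things in the scene. Friction and masses are not known exactly. Their poses are not given: they have to be found in the camera images.
- chest: The wooden tea chest, a fixed box 200 (x) by 220 (y) by 120 mm high, its drawer front facing its own -x. Origin at the centre of its underside on the table. The knob's axis is upright, 5 mm towards +x from the origin.
- knob_grip (a point): Centre of the grip bar of the brass knob on the chest's top, on its turning axis, 151 mm above the table. The bar is 46 mm long (this point's x), 14 mm thick (y), 34 mm high (132 to 166 mm above the table); x and y turn with the knob, z is up. It turns anticlockwise from above; at least 2.8 rad of travel lies ahead, so the far end needs a second grasp.
- lock: The lock in the chest's top: 60 mm brass plate, knob, hidden cam and bolt. Fixed; origin on the knob's axis at table height. Its notch lies 0.5 to 2.2 rad anticlockwise of the knob's start, unseen, new each time. Turning takes 0.1 N m (either sign at rest); at the notch the knob pulls itself on with 0.2 N m for 0.1 rad, then resists with 0.4 for 0.13 rad. Let go there, it centres itself.
- handle (a point): Middle of the grip of the drawer's handle, a round brass bar 10 mm thick and 90 mm long along this point's y axis, 92 mm above the table (28 mm under the chest's top edge), 40 mm clear in front of the drawer's front. Moves with the drawer; the drawer opens towards this point's -x.
- drawer (a joint): How far the drawer is out, in m: 0 shut, 0.1 at its stop. Bolted, it has about 1.5 mm of play and then stops hard; freed, it takes about 2 N to pull and stays where it is left.
- jam_mid (a point): Small jam jar standing on the chest's top, 44 mm across, 45 mm high, point at its centre. Bystander.
- mug_mid (a point): Dark red mug to one side of the chest, 80 mm across, 92 mm high, point half-way up. Bystander.
- sugar_mid (a point): White sugar bowl on the other side of the chest, 90 mm across, 50 mm high, point half-way up. Bystander.
- saucer_mid (a point): White saucer, 150 mm across, 18 mm high, point half-way up. Bystander.
- pepper_mid (a point): Wooden pepper pot, 40 mm across, 72 mm high, point half-way up. Bystander.
- mug2_mid (a point): A second dark red mug, 80 mm across, 92 mm high, point half-way up. Bystander.
- spoon_grip (a point): Steel teaspoon lying on the table, 150 mm long, point on its handle. Bystander.

How it is judged:
At the end, for the whole second after the job is handed in: The drawer stands at least 55 mm open and at rest (value of joint drawer above 0.055 m and velocity of joint drawer between -0.01 and 0.01 m/s); the robot touches nothing.
It fails at once if the drawer is wrenched against its bolt with more than 15 N (contact force between lock and chest above 15 N).
It fails at once if a bystander is moved by more than 20 mm (distance of any of jam_mid, mug_mid, sugar_mid, saucer_mid, pepper_mid, mug2_mid, spoon_grip from where it was at the start of the episode above 0.02 m).
It also fails if it takes over 72 s, if anything falls off the work surface, if the arm or the gripper's body presses on something with over 40 N, if the wrist force passes 120 N, or if a joint passes its speed limit or range.

## Working session

There is one attempt and no reset: what is moved stays moved. The work goes in short steps, Python scripts to look and compute and a tool call to move; the robot and the scene stay as the last step left them, time stands still between calls to the robot, and variables do not carry over. Pictures are saved under pics/ and viewed, at most 10 in all, crops included, and the job is handed in when it is done.

Besides the shell and the picture viewer there is one more tool, called after ">>>" as a command line: name --argument value ..., lists and objects as JSON in quotes. apply_moves: Moves the arm, as the interface text tells. Shift numbers are shares of 750 mm and turn numbers shares of pi rad, none past 1 either way. Its arguments: {"type":"object","properties":{"steps":{"type":"string"},"claw":{"type":"number"},"force":{"type":"number"}},"required":["steps"]}

```bash
mkdir -p pics; ls; python3 - <<'E'
from plant import env
import cv2,json
for n in("scene","side"):
    im=env.read_camera(n); cv2.imwrite(f"pics/{n}0.png",im[:,:,::-1])
    c=env.calibration(n); print(n,{k:(v.tolist() if hasattr(v,'tolist') else v) for k,v in c.items()})
s=env.sense(); print(s)
print(env.calibration("wrist"))
E
```

```text
pics
scene {'fov_y': 47.45405089633087, 'cx': 317.6870026678474, 'cy': 200.0362706840479, 'R': [[0.573382219733788, 0.8192879167562536, -0.00037356438813369495], [0.49076129367236576, -0.3438264672238387, -0.8005852316083532], [-0.6560382479140829, 0.45885800624329587, -0.5992187808974678]], 't': [-0.27400422420778875, -0.1821930301076446, 1.7408663746066704]}
side {'fov_y': 45.44330169159979, 'cx': 322.3779416853899, 'cy': 202.08035432929955, 'R': [[0.8180696361902005, -0.5749214678555943, 0.01507899673061136], [-0.358103020346492, -0.5297192738304194, -0.7688691161383017], [0.4500269960372965, 0.6235886438441147, -0.6392283677265151]], 't': [-0.46530360954785105, 0.25918017087454087, 1.4362863110373953]}
{'t': 0.1, 'joints': array([ 9.41610776e-01,  3.13380622e-01,  1.49831387e+00,  4.81486203e-06,
        1.33099979e+00, -2.23377293e-01]), 'qd': array([ 0.00022134, -0.00125639, -0.00181169, -0.00046187,  0.00012261,
        0.00069026]), 'tau': array([ 3.77199525e-03, -4.02817726e+01, -2.52642006e+01,  6.96077384e-02,
        3.42935161e-02, -8.31929879e-05]), 'ee_pos': array([0.20716751, 0.48224942, 0.30224291]), 'eef_rot': array([-6.32986225e-01, -3.07669332e+00,  1.57231059e-03]), 'wrist_force': array([ 0.95156572, -0.30393819, -0.16457386]), 'wrist_torque': array([-0.03593201, -0.00750516, -0.01436198]), 'grip_force': 0.0, 'gripper_width': 1.002651812758529}
{'fov_y': 65.70646984690485, 'cx': 317.73186972473906, 'cy': 200.93595605336412, 'tool_from_camera': array([[ 8.04211884e-04, -9.58516085e-01, -2.85037309e-01,
         7.44755756e-02],
       [ 9.99999555e-01,  6.29989840e-04,  7.02911949e-04,
         7.29827512e-04],
       [-4.94181801e-04, -2.85037748e-01,  9.58516165e-01,
        -8.14490588e-02],
       [ 0.00000000e+00,  0.00000000e+00,  0.00000000e+00,
         1.00000000e+00]])}
```

View pics/scene0.png

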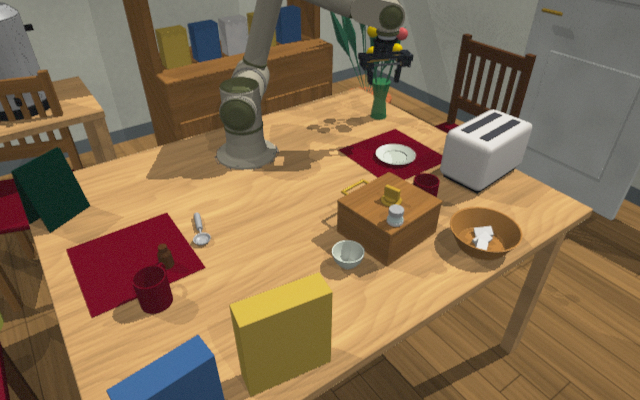

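View pics/side0.png

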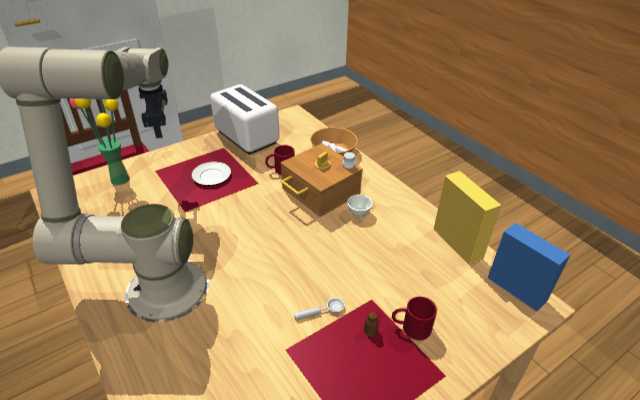

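The scene view shows the chest around (388,215), with the knob at (392,195), the jam jar at (396,214) and the handle at (355,187). In the side view the knob is at (322,160), the handle at (295,186) and the jar at (349,159). I'll enlarge both.

```bash
python3 - <<'E'
import cv2,numpy as np
a=cv2.imread("pics/scene0.png")[165:265,320:450];b=cv2.imread("pics/side0.png")[135:235,260:390]
o=np.hstack([cv2.resize(x,None,fx=3.05,fy=4*3.05/4,interpolation=cv2.INTER_CUBIC) for x in(a,b)])
cv2.imwrite("pics/crop.png",o);print(o.shape)
for n,(r0,r1,c0,c1) in(("scene",(165,265,320,450)),("side",(135,235,260,390))):
    x=cv2.imread(f"pics/{n}0.png")[r0:r1,c0:c1];h=cv2.cvtColor(x,cv2.COLOR_BGR2HSV)
    m=cv2.inRange(h,(19,150,90),(32,255,255))
    k,l,s,c=cv2.connectedComponentsWithStats(m)
    for i in range(1,k):
        if s[i,4]>8:print(n,s[i]+[c0,r0,0,0,0],c[i]+[c0,r0])
E
```

```text
(305, 792, 3)
scene [341 179  28  16  98] [353.21428571 185.97959184]
scene [381 184  21  23 329] [390.82370821 195.58358663]
side [314 151  17  19 203] [322.48275862 161.31527094]
side [281 175  28  20 149] [292.75167785 185.67114094]
```

View pics/crop.png

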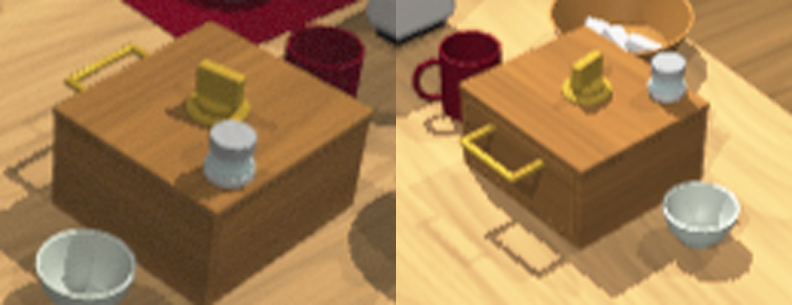

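The crop shows the chest top's four corners, the knob bar's top edge (scene (199,62) to (243,73)) and the handle bar (scene (68,82) to (137,47)). I'll cast these pixels onto their known heights.

```bash
cat >h.py <<'E'
import numpy as np
from plant import env
from scipy.spatial.transform import Rotation as Ro
def cast(n,px,z):
    c=env.calibration(n);f=200/np.tan(np.radians(c["fov_y"]/2));R=np.array(c["R"]);t=np.array(c["t"])
    d=R.T@np.array([(px[0]-c["cx"])/f,(px[1]-c["cy"])/f,1]);o=-R.T@t
    return o+d*(z-o[2])/d[2]
def sc(p): return (320+p[0]/3.05-.33,165+p[1]/3.05-.33)
def si(p): return (260+(p[0]-396)/3.05-.33,135+p[1]/3.05-.33)
E
python3 - <<'E'
from h import *
np.set_printoptions(precision=4,suppress=True)
A=[cast("scene",sc(p),.12) for p in((212,24),(371,111),(210,208),(53,110))]
B=[cast("side",si(p),.12) for p in((587,25),(707,105),(583,172),(462,88))]
for n,C in(("scene",A),("side",B)):
    print(n,np.array(C)[:,:2].tolist(),np.mean(C,0)); 
    for i in range(4):
        d=C[(i+1)%4]-C[i];print(np.linalg.norm(d),np.degrees(np.arctan2(d[1],d[0])))
for n,p,z in(("scene",sc((199,62)),.166),("scene",sc((243,73)),.166),("side",si((576,66)),.166),("side",si((606,53)),.166),
 ("scene",sc((68,82)),.092),("scene",sc((139,47)),.092),("side",si((464,143)),.092),("side",si((513,178)),.092),("scene",sc((232,132)),.165),("side",si((668,61)),.165)):print(n,cast(n,p,z))
E
```

```text
scene [[0.5483237837417211, 0.22129265802937081], [0.7432422411557145, 0.24306654390178994], [0.7600521683141503, 0.02732826388010612], [0.5720231841449581, 0.0013798332310910322]] [0.6559 0.1233 0.12  ]
0.19613084190569288 6.3739527595991925
0.21639218820878536 -85.54462099517383
0.1898110111159126 -172.14268024430928
0.2211861480523404 96.1508702848311
side [[0.7398571988056097, 0.24714539445146588], [0.7578553086338079, 0.026657876709583306], [0.5638254323930317, 0.00431246614740699], [0.5365633830537738, 0.2170014688298303]] [0.6495 0.1238 0.12  ]
0.22122087929796516 -85.33336652268044
0.19531234023277466 -173.430485061786
0.2144290819740177 97.3042298947527
0.2055165000062625 8.434228437776882
scene [0.6386 0.1178 0.166 ]
scene [0.6747 0.1389 0.166 ]
side [0.637  0.1242 0.166 ]
side [0.6818 0.1268 0.166 ]
scene [0.5141 0.0644 0.092 ]
scene [0.5071 0.1617 0.092 ]
side [0.5004 0.1553 0.092 ]
side [0.5123 0.0684 0.092 ]
scene [0.7329 0.0716 0.165 ]
side [0.7333 0.0739 0.165 ]
```

```bash
cat >>h.py <<'E'
def row(p,yaw,tilt=None):  # target TCP pos, yaw of tool y axis, tool pointing down; uses measured pose
    s=env.sense();R=Ro.from_rotvec(s["eef_rot"])
    y=np.array([np.cos(yaw),np.sin(yaw),0]);z=np.array([0,0,-1.]);T=Ro.from_matrix(np.c_[np.cross(y,z),y,z])
    return np.round(np.r_[R.inv().apply(np.array(p)-s["ee_pos"])/.75,(R.inv()*T).as_rotvec()/np.pi],4)
E
python3 -c "
from h import *
print(row((.658,.124,.30),-1.37))"
```

```text
[-7.409e-01 -2.016e-01  3.000e-03 -2.000e-04  4.000e-04  8.069e-01]
```

>>> apply_moves --steps "-0.741 -0.202 0.003 0 0 0.807;-0.741 -0.202 0.003 0 0 0.807;-0.741 -0.202 0.003 0 0 0.807;-0.741 -0.202 0.003 0 0 0.807;-0.741 -0.202 0.003 0 0 0.807;-0.741 -0.202 0.003 0 0 0.807;-0.741 -0.202 0.003 0 0 0.807;-0.741 -0.202 0.003 0 0 0.807;-0.741 -0.202 0.003 0 0 0.807;-0.741 -0.202 0.003 0 0 0.807;-0.741 -0.202 0.003 0 0 0.807;-0.741 -0.202 0.003 0 0 0.807" --claw -0.1 --force 25

```text
t: 1.6
ee_pos: [0.6582, 0.1235, 0.2997]
eef_rot: [-3.052, -0.745, 0.002]
wrist_force: [0.8, 0.2, 0.4]
gripper_width: 0.448
grip_force: 0.0
```

>>> apply_moves --steps "0 0 0 0 0 0.14;0 0 0 0 0 0.14;0 0 0 0 0 0.14;0 0 0 0 0 0.14"

```text
t: 2.1
ee_pos: [0.658, 0.1238, 0.3]
eef_rot: [-3.141, -0.073, 0.001]
wrist_force: [-0.8, 0.7, -0.1]
gripper_width: 0.448
grip_force: 0.0
```

```bash
cat >>h.py <<'E'
def wcast(px,z,s):
    c=env.calibration("wrist");f=200/np.tan(np.radians(c["fov_y"]/2));T=np.array(c["tool_from_camera"])
    u=np.array([px[0]-c["cx"],px[1]-c["cy"]]);r=np.hypot(*u);th=r/f
    d=np.r_[np.sin(th)*u/max(r,1e-9),np.cos(th)];R=Ro.from_rotvec(s["eef_rot"])
    d=R.apply(T[:3,:3]@d);o=s["ee_pos"]+R.apply(T[:3,3]);return o+d*(z-o[2])/d[2]
E
python3 - <<'E'
from h import *
import cv2
s=env.sense();im=env.read_camera("wrist")[:,:,::-1].copy();cv2.imwrite("pics/w1.png",im)
print(s["t"],s["ee_pos"],s["joints"],row(s["ee_pos"],-1.37))
m=cv2.inRange(cv2.cvtColor(im,cv2.COLOR_BGR2HSV),(19,150,60),(32,255,255))
k,l,st,c=cv2.connectedComponentsWithStats(m)
for i in range(1,k):
    if st[i,4]>60:print(st[i],c[i],wcast(c[i],.132,s),wcast(c[i],.166,s))
E
```

```text
2.1 [0.65801831 0.12379205 0.30002291] [1.13665086e-02 6.50352879e-01 9.90453120e-01 2.63804305e-05
 1.50162879e+00 1.53546824e+00] [-0.     -0.      0.0001 -0.      0.0002 -0.0488]
[ 572   18   68   90 4020] [611.7181592   59.31492537] [ 0.84115501 -0.20218422  0.132     ] [ 0.82616274 -0.15714201  0.166     ]
[ 279  164   69   78 3758] [312.87919106 199.05534859] [0.65815179 0.12900242 0.132     ] [0.66810688 0.12889662 0.166     ]
[212 281  16  52 254] [217.02755906 302.63779528] [0.54438302 0.22168939 0.132     ] [0.56984729 0.20894832 0.166     ]
[408 281  18  52 385] [417.96363636 303.93506494] [0.55254645 0.01804292 0.132     ] [0.57689786 0.03306334 0.166     ]
[397 333 105  23 775] [453.1483871  344.32645161] [ 0.49040341 -0.04066643  0.132     ] [ 0.52322629 -0.01764264  0.166     ]
```

View pics/w1.png

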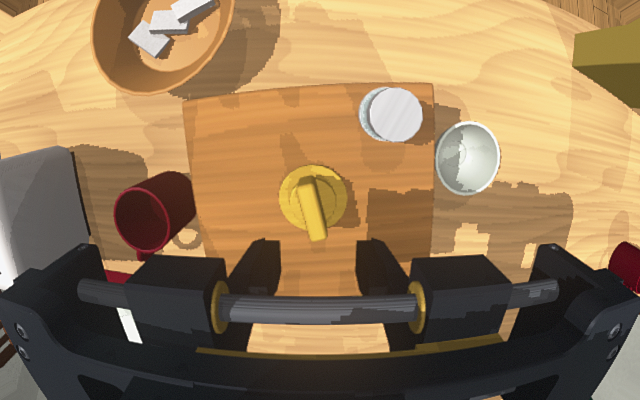

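The wrist view shows the knob around (313,199), with the bar running from about (309,182) to (319,240). The jar is at (393,114), clear of the fingers. I'll enlarge the bar to get its yaw.

```bash
python3 - <<'E'
import cv2
a=cv2.imread("pics/w1.png")[155:255,265:365]
cv2.imwrite("pics/w1c.png",cv2.resize(a,None,fx=6,fy=6,interpolation=cv2.INTER_CUBIC))
E
```

```text
(no output)
```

View pics/w1c.png

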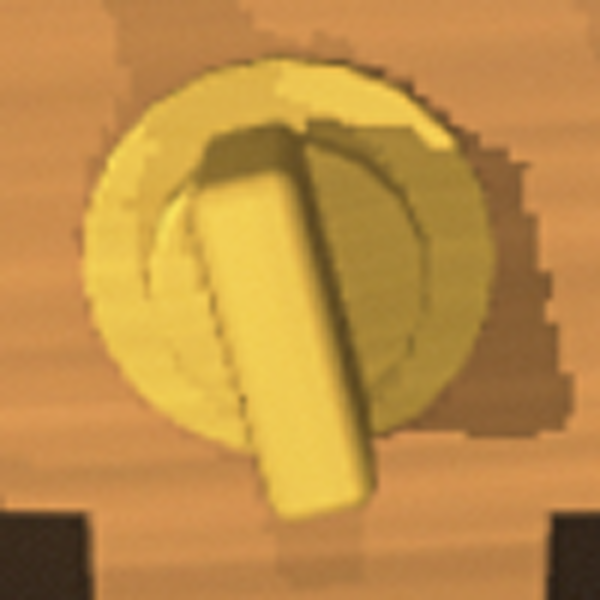

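The top face's corners are at crop (200,190), (292,175), (370,492) and (280,520), and the round plate's centre is near (289,255).

```bash
python3 - <<'E'
from h import *
s=env.sense();w=lambda p,z:wcast((265+p[0]/6-.4,155+p[1]/6-.4),z,s)
P=[w(p,.166) for p in((200,190),(292,175),(370,492),(280,520))]
print(np.mean(P,0))
for a,b in((3,0),(2,1),(0,1),(3,2)):
    d=P[b]-P[a];print(np.linalg.norm(d),np.arctan2(d[1],d[0]))
print([w(p,.123) for p in((289,255),(82,260),(494,258),(285,57),(290,452))])
print([row((.657,.124,.2),y) for y in(-1.37,)])
C=[wcast(p,.12,s) for p in((434,84),(184,102))]; print(C, np.arctan2(*(C[1]-C[0])[[1,0]]))
E
```

```text
[0.65760035 0.12883683 0.166     ]
0.04397574965897202 0.26114660825344377
0.04206224248131772 0.2795500345048536
0.011165154446394862 -1.3578584863954732
0.012006100450318767 -1.1942372100540741
[array([0.6572935 , 0.12919443, 0.123     ]), array([0.65509626, 0.15928303, 0.123     ]), array([0.6582907 , 0.09946753, 0.123     ]), array([0.68625503, 0.13104289, 0.123     ]), array([0.62664803, 0.12771898, 0.123     ])]
[array([-0.0013, -0.0003,  0.1335, -0.    ,  0.0002, -0.0488])]
[array([0.7636684 , 0.02912648, 0.12      ]), array([0.73856684, 0.24713567, 0.12      ])] 1.6854314227703724
```

```bash
python3 -c "
from h import *
print(row((.6575,.128,.2),-1.301))"
```

```text
[-0.0003 -0.0056  0.1335 -0.      0.0002 -0.0708]
```

>>> apply_moves --steps "0 -0.0056 0 0 0 -0.071;0 -0.0056 0.03 0 0 -0.071;0 -0.0056 0.07 0 0 -0.071;0 -0.0056 0.11 0 0 -0.071;0 -0.0056 0.1335 0 0 -0.071;0 -0.0056 0.1335 0 0 -0.071"

```text
t: 2.9
ee_pos: [0.6576, 0.128, 0.1993]
eef_rot: [-3.113, -0.422, 0.003]
wrist_force: [1.0, -0.2, 0.5]
gripper_width: 0.45
grip_force: 0.0
```

>>> apply_moves --steps "0 0 0 0 0 0;0 0 0 0 0 0;0 0 0 0 0 0;0 0 0 0 0 0;0 0 0 0 0 0;0 0 0 0 0 0" --claw -1 --force 20

```text
t: 3.65
ee_pos: [0.658, 0.1284, 0.2011]
eef_rot: [-3.113, -0.422, -0.002]
wrist_force: [-1.1, 2.7, 5.3]
gripper_width: 0.159
grip_force: 20.0
```

```bash
python3 -c "
from h import *
s=env.sense();print(s)"
```

```text
{'t': 3.65, 'joints': array([1.81394704e-02, 7.17577184e-01, 1.13218378e+00, 5.36753046e-04,
       1.29073516e+00, 1.31931210e+00]), 'qd': array([-0.00034246, -0.00021992,  0.00028011, -0.00051702,  0.0010432 ,
        0.00063027]), 'tau': array([ -2.32991628, -53.30646157, -23.48391652,  -0.64722693,
        -0.44196476,   0.16327998]), 'ee_pos': array([0.65797944, 0.12835071, 0.20114579]), 'eef_rot': array([-3.1127373e+00, -4.2195995e-01, -1.8048318e-03]), 'wrist_force': array([-1.05863842,  2.73506812,  5.33702985]), 'wrist_torque': array([0.57048357, 0.38600649, 0.2109872 ]), 'grip_force': 19.95163708459586, 'gripper_width': 0.15930861047838682}
```

>>> apply_moves --steps "0 0 0 0 0 -0.016;0 0 0 0 0 -0.032;0 0 0 0 0 -0.048;0 0 0 0 0 -0.064;0 0 0 0 0 -0.08;0 0 0 0 0 -0.096;0 0 0 0 0 -0.112;0 0 0 0 0 -0.128"

```text
t: 4.65
ee_pos: [0.6579, 0.1287, 0.2012]
eef_rot: [-2.965, -1.036, -0.002]
wrist_force: [-2.7, 5.1, 5.7]
gripper_width: 0.158
grip_force: 20.0
```

```bash
cat >>h.py <<'E'
def rep():
    s=env.sense();R=Ro.from_rotvec(s["eef_rot"]).as_matrix();np.set_printoptions(precision=3,suppress=True)
    print(s["t"],"yaw",np.arctan2(R[1,1],R[0,1])+1.301,s["ee_pos"],s["wrist_force"],s["wrist_torque"],"tau6",s["tau"][5],s["gripper_width"],s["grip_force"])
E
python3 -c "
from h import *
rep()"
```

```text
4.65 yaw 0.4027615842719098 [0.658 0.129 0.201] [-2.741  5.137  5.668] [ 0.77   0.518 -0.257] tau6 0.2755687851458788 0.15803324125780827 20.039442877750844
```

>>> apply_moves --steps "0 0 0 0 0 -0.008;0 0 0 0 0 -0.016"

```text
t: 4.9
ee_pos: [0.6579, 0.1288, 0.2012]
eef_rot: [-2.938, -1.109, -0.002]
wrist_force: [-2.9, 5.0, 5.4]
gripper_width: 0.158
grip_force: 20.0
```

```bash
python3 -c "from h import *;rep()"
```

```text
4.9 yaw 0.4522982033055598 [0.658 0.129 0.201] [-2.894  4.97   5.418] [ 0.857  0.497 -0.194] tau6 0.023584869923070073 0.15794113221808287 20.03308875253424
```

>>> apply_moves --steps "0 0 0 0 0 -0.008;0 0 0 0 0 -0.016"

```text
t: 5.15
ee_pos: [0.6578, 0.1288, 0.2012]
eef_rot: [-2.909, -1.183, -0.002]
wrist_force: [-2.9, 5.1, 6.7]
gripper_width: 0.162
grip_force: 20.0
```

```bash
python3 -c "from h import *;rep()"
```

```text
5.15 yaw 0.5025931574887433 [0.658 0.129 0.201] [-2.858  5.078  6.678] [ 0.781  0.583 -0.202] tau6 0.030834699282422662 0.1615860888015979 20.03109755460173
```

>>> apply_moves --steps "0 0 0 0 0 -0.008;0 0 0 0 0 -0.016"

```text
t: 5.4
ee_pos: [0.6578, 0.1288, 0.2012]
eef_rot: [-2.878, -1.256, -0.002]
wrist_force: [-3.0, 4.4, 6.3]
gripper_width: 0.159
grip_force: 20.0
```

```bash
python3 -c "from h import *;rep()"
```

```text
5.4 yaw 0.5528671186898013 [0.658 0.129 0.201] [-3.015  4.416  6.327] [ 0.858  0.582 -0.287] tau6 0.030156945576891303 0.15866694812296214 20.036760319489986
```

>>> apply_moves --steps "0 0 0 0 0 -0.008;0 0 0 0 0 -0.016"

```text
t: 5.65
ee_pos: [0.6577, 0.1289, 0.2012]
eef_rot: [-2.846, -1.328, -0.002]
wrist_force: [-2.2, 5.0, 6.6]
gripper_width: 0.156
grip_force: 20.0
```

```bash
python3 -c "from h import *;rep()"
```

```text
5.65 yaw 0.6031780936648303 [0.658 0.129 0.201] [-2.242  4.954  6.604] [ 0.884  0.621 -0.255] tau6 0.03288115840405226 0.1555633134128116 20.02716144779697
```

>>> apply_moves --steps "0 0 0 0 0 -0.008;0 0 0 0 0 -0.016"

```text
t: 5.9
ee_pos: [0.6577, 0.1289, 0.2012]
eef_rot: [-2.812, -1.399, -0.002]
wrist_force: [-3.2, 6.3, 7.2]
gripper_width: 0.157
grip_force: 20.0
```

```bash
python3 -c "from h import *;rep()"
```

```text
5.9 yaw 0.6534760228881252 [0.658 0.129 0.201] [-3.165  6.316  7.193] [ 0.826  0.71  -0.226] tau6 0.0694153318181634 0.15705629451172787 20.004483552183956
```

>>> apply_moves --steps "0 0 0 0 0 -0.008;0 0 0 0 0 -0.016"

```text
t: 6.15
ee_pos: [0.6577, 0.1289, 0.2012]
eef_rot: [-2.775, -1.469, -0.002]
wrist_force: [-4.2, 5.7, 6.9]
gripper_width: 0.158
grip_force: 20.0
```

```bash
python3 -c "from h import *;rep()"
```

```text
6.15 yaw 0.7037446001540125 [0.658 0.129 0.201] [-4.17   5.696  6.885] [ 0.861  0.709 -0.196] tau6 0.03480641869828105 0.15802238396795507 20.029427914414555
```

>>> apply_moves --steps "0 0 0 0 0 -0.008;0 0 0 0 0 -0.016"

```text
t: 6.4
ee_pos: [0.6576, 0.129, 0.2012]
eef_rot: [-2.738, -1.538, -0.001]
wrist_force: [-4.0, 5.3, 6.3]
gripper_width: 0.157
grip_force: 20.0
```

```bash
python3 -c "from h import *;rep()"
```

```text
6.4 yaw 0.754004236600238 [0.658 0.129 0.201] [-3.996  5.323  6.334] [ 0.885  0.695 -0.261] tau6 0.01273960922844708 0.1573783573712558 20.044802105985582
```

>>> apply_moves --steps "0 0 0 0 0 -0.008;0 0 0 0 0 -0.016"

```text
t: 6.65
ee_pos: [0.6576, 0.129, 0.2012]
eef_rot: [-2.698, -1.607, -0.001]
wrist_force: [-5.5, 6.0, 7.1]
gripper_width: 0.154
grip_force: 20.0
```

```bash
python3 -c "from h import *;rep()"
```

```text
6.65 yaw 0.8043673739225057 [0.658 0.129 0.201] [-5.482  5.988  7.13 ] [ 0.954  0.798 -0.236] tau6 0.026634936220943928 0.15366878906628992 20.03348890459165
```

>>> apply_moves --steps "0 0 0 0 0 -0.008;0 0 0 0 0 -0.016"

```text
t: 6.9
ee_pos: [0.6575, 0.129, 0.2012]
eef_rot: [-2.657, -1.674, -0.001]
wrist_force: [-4.0, 6.8, 7.1]
gripper_width: 0.157
grip_force: 20.0
```

```bash
python3 -c "from h import *;rep()"
```

```text
6.9 yaw 0.8545661971142181 [0.658 0.129 0.201] [-3.993  6.817  7.101] [ 0.891  0.844 -0.229] tau6 0.02784873533528298 0.15731545917810646 20.032159541733563
```

>>> apply_moves --steps "0 0 0 0 0 -0.008;0 0 0 0 0 -0.016"

```text
t: 7.15
ee_pos: [0.6575, 0.1291, 0.2012]
eef_rot: [-2.614, -1.74, -0.001]
wrist_force: [-4.5, 6.8, 6.6]
gripper_width: 0.155
grip_force: 20.0
```

```bash
python3 -c "from h import *;rep()"
```

```text
7.15 yaw 0.9049317979783731 [0.658 0.129 0.201] [-4.46   6.802  6.558] [ 0.991  0.873 -0.254] tau6 0.015886350302025676 0.1547858829298632 20.038989081513137
```

>>> apply_moves --steps "0 0 0 0 0 -0.008;0 0 0 0 0 -0.016"

```text
t: 7.4
ee_pos: [0.6575, 0.129, 0.2012]
eef_rot: [-2.569, -1.805, -0.001]
wrist_force: [-5.6, 6.0, 8.1]
gripper_width: 0.161
grip_force: 20.0
```

```bash
python3 -c "from h import *;rep()"
```

```text
7.4 yaw 0.9552033710148766 [0.657 0.129 0.201] [-5.57   6.048  8.11 ] [ 0.948  0.958 -0.297] tau6 0.02904850000049919 0.16069607221320337 20.028811383526772
```

>>> apply_moves --steps "0 0 0 0 0 -0.008;0 0 0 0 0 -0.016"

```text
t: 7.65
ee_pos: [0.6574, 0.1291, 0.2011]
eef_rot: [-2.523, -1.869, -0.001]
wrist_force: [-6.1, 5.7, 8.1]
gripper_width: 0.158
grip_force: 20.0
```

```bash
python3 -c "from h import *;rep()"
```

```text
7.65 yaw 1.0055111120177727 [0.657 0.129 0.201] [-6.108  5.729  8.058] [ 0.937  1.033 -0.231] tau6 0.07220501080155373 0.15838408052439665 20.006423152517527
```

>>> apply_moves --steps "0 0 0 0 0 -0.008;0 0 0 0 0 -0.016"

```text
t: 7.9
ee_pos: [0.6574, 0.1291, 0.2012]
eef_rot: [-2.475, -1.932, -0.001]
wrist_force: [-5.6, 6.3, 8.2]
gripper_width: 0.156
grip_force: 20.0
```

```bash
python3 -c "from h import *;rep()"
```

```text
7.9 yaw 1.0557490995480978 [0.657 0.129 0.201] [-5.551  6.283  8.186] [ 0.934  1.057 -0.293] tau6 0.02850357152055949 0.15581933437141982 20.032029304420575
```

>>> apply_moves --steps "0 0 0 0 0 -0.008;0 0 0 0 0 -0.016"

```text
t: 8.15
ee_pos: [0.6573, 0.1291, 0.2011]
eef_rot: [-2.425, -1.993, -0.001]
wrist_force: [-5.9, 6.5, 8.0]
gripper_width: 0.159
grip_force: 20.0
```

```bash
python3 -c "from h import *;rep()"
```

```text
8.15 yaw 1.1060750518678724 [0.657 0.129 0.201] [-5.906  6.513  8.045] [ 0.976  1.088 -0.201] tau6 0.007223625871120021 0.15904575845245447 20.03980297828093
```

>>> apply_moves --steps "0 0 0 0 0 -0.008;0 0 0 0 0 -0.016"

```text
t: 8.4
ee_pos: [0.6573, 0.1291, 0.2012]
eef_rot: [-2.375, -2.054, -0.0]
wrist_force: [-6.9, 6.6, 7.3]
gripper_width: 0.158
grip_force: 20.0
```

```bash
python3 -c "from h import *;rep()"
```

```text
8.4 yaw 1.156306574938489 [0.657 0.129 0.201] [-6.934  6.569  7.324] [ 0.902  1.161 -0.273] tau6 0.033244789810851216 0.1583177643542162 20.027396312216297
```

>>> apply_moves --steps "0 0 0 0 0 -0.008;0 0 0 0 0 -0.016"

```text
t: 8.65
ee_pos: [0.6572, 0.1292, 0.2012]
eef_rot: [-2.322, -2.113, -0.0]
wrist_force: [-7.6, 6.0, 8.2]
gripper_width: 0.157
grip_force: 20.0
```

```bash
python3 -c "from h import *;rep()"
```

```text
8.65 yaw 1.206643454904301 [0.657 0.129 0.201] [-7.615  6.044  8.173] [ 0.903  1.192 -0.246] tau6 0.021289297146722674 0.15657616828063198 20.037689401069656
```

>>> apply_moves --steps "0 0 0 0 0 -0.008;0 0 0 0 0 -0.016"

```text
t: 8.9
ee_pos: [0.6572, 0.1291, 0.2012]
eef_rot: [-2.268, -2.17, -0.0]
wrist_force: [-7.3, 6.6, 9.4]
gripper_width: 0.158
grip_force: 20.0
```

```bash
python3 -c "from h import *;rep()"
```

```text
8.9 yaw 1.256855490497926 [0.657 0.129 0.201] [-7.324  6.592  9.39 ] [ 0.937  1.229 -0.238] tau6 0.010746843181550503 0.15783287737945528 20.039196002762765
```

>>> apply_moves --steps "0 0 0 0 0 -0.008;0 0 0 0 0 -0.016"

```text
t: 9.15
ee_pos: [0.6571, 0.1291, 0.2011]
eef_rot: [-2.213, -2.227, -0.0]
wrist_force: [-7.9, 6.2, 8.4]
gripper_width: 0.157
grip_force: 20.0
```

```bash
python3 -c "from h import *;rep()"
```

```text
9.15 yaw 1.3072001130798943 [0.657 0.129 0.201] [-7.945  6.172  8.352] [ 0.931  1.262 -0.228] tau6 0.029235323891043663 0.15746829795380166 20.03142516128719
```

>>> apply_moves --steps "0 0 0 0 0 -0.008;0 0 0 0 0 -0.016"

```text
t: 9.4
ee_pos: [0.6571, 0.1291, 0.2012]
eef_rot: [-2.156, -2.281, -0.0]
wrist_force: [-7.0, 6.0, 8.7]
gripper_width: 0.156
grip_force: 20.0
```

```bash
python3 -c "from h import *;rep()"
```

```text
9.4 yaw 1.3575062223630674 [0.657 0.129 0.201] [-7.041  6.039  8.713] [ 0.923  1.315 -0.197] tau6 0.08139439858496189 0.15614990828433126 20.011452577309683
```

>>> apply_moves --steps "0 0 0 0 0 -0.008;0 0 0 0 0 -0.016"

```text
t: 9.65
ee_pos: [0.657, 0.1291, 0.2012]
eef_rot: [-2.098, -2.335, 0.0]
wrist_force: [-8.9, 6.0, 8.8]
gripper_width: 0.157
grip_force: 20.0
```

```bash
python3 -c "from h import *;rep()"
```

```text
9.65 yaw 1.4077557497325874 [0.657 0.129 0.201] [-8.853  5.979  8.759] [ 0.912  1.383 -0.279] tau6 0.03080797498114407 0.15669693207602187 20.03221541759558
```

>>> apply_moves --steps "0 0 0 0 0 -0.008;0 0 0 0 0 -0.016"

```text
t: 9.9
ee_pos: [0.657, 0.1291, 0.2012]
eef_rot: [-2.039, -2.387, 0.0]
wrist_force: [-8.3, 5.6, 8.9]
gripper_width: 0.158
grip_force: 20.0
```

```bash
python3 -c "from h import *;rep()"
```

```text
9.9 yaw 1.4579896027055175 [0.657 0.129 0.201] [-8.31   5.647  8.888] [ 0.88   1.515 -0.253] tau6 0.03994183614850044 0.15841625452469307 20.02036748919636
```

>>> apply_moves --steps "0 0 0 0 0 -0.008;0 0 0 0 0 -0.016"

```text
t: 10.15
ee_pos: [0.6569, 0.1291, 0.2012]
eef_rot: [-1.977, -2.438, 0.001]
wrist_force: [-10.0, 6.2, 9.4]
gripper_width: 0.158
grip_force: 19.9
```

```bash
python3 -c "from h import *;rep()"
```

```text
10.15 yaw 1.5089027751011044 [0.657 0.129 0.201] [-10.029   6.183   9.399] [0.883 1.63  0.069] tau6 0.332266241312027 0.15844811774593756 19.945493023842573
```

>>> apply_moves --steps "0 0 0 0 0 -0.008;0 0 0 0 0 -0.016"

```text
t: 10.4
ee_pos: [0.6568, 0.1291, 0.2012]
eef_rot: [-1.915, -2.486, 0.001]
wrist_force: [-9.6, 4.3, 9.7]
gripper_width: 0.158
grip_force: 20.0
```

```bash
python3 -c "from h import *;rep()"
```

```text
10.4 yaw 1.5591378706757781 [0.657 0.129 0.201] [-9.588  4.316  9.654] [ 0.863  1.632 -0.011] tau6 0.27800160460174084 0.15843962751912535 19.95015677763149
```

The torque dropped at about 1.49 rad: wrist torque z went from −0.25 to about 0. I'll let go here and rise.

>>> apply_moves --steps "0 0 0 0 0 0;0 0 0 0 0 0;0 0 0 0 0 0;0 0 0 0 0 0;0 0 -0.03 0 0 0;0 0 -0.08 0 0 0;0 0 -0.14 0 0 0;0 0 -0.14 0 0 0" --claw -0.1

```text
t: 11.4
ee_pos: [0.6585, 0.128, 0.3092]
eef_rot: [1.916, 2.483, 0.007]
wrist_force: [-0.1, 0.5, 0.2]
gripper_width: 0.452
grip_force: 0.0
```

```bash
python3 - <<'E'
from h import *
import cv2
rep()
for n in("scene","side"):
    x=env.read_camera(n)[:,:,::-1]
    r0,r1,c0,c1=(165,265,320,450) if n=="scene" else (135,235,260,390)
    h=cv2.cvtColor(np.ascontiguousarray(x[r0:r1,c0:c1]),cv2.COLOR_BGR2HSV)
    m=cv2.inRange(h,(19,150,90),(32,255,255));k,l,s,c=cv2.connectedComponentsWithStats(m)
    for i in range(1,k):
        if s[i,4]>8:print(n,s[i]+[c0,r0,0,0,0],c[i]+[c0,r0])
print(row((.508,.112,.30),.113),row((.508,.112,.141),.113))
E
```

```text
11.4 yaw 1.557358635449163 [0.659 0.128 0.309] [-0.113  0.534  0.215] [-0.049  0.039  0.02 ] tau6 -0.0011947162056458183 0.45201978004581445 0.0
scene [341 179  28  16  97] [353.247 186.01 ]
scene [381 184  21  23 297] [391.249 196.199]
side [314 151  17  19 212] [321.877 161.057]
side [281 175  28  20 146] [292.719 185.719]
[ 0.03  -0.199  0.006 -0.     0.     0.046] [ 0.03  -0.199  0.218 -0.     0.     0.046]
```

>>> apply_moves --steps "0.03 -0.199 0.006 0 0 0.046;0.03 -0.199 0.006 0 0 0.046;0.03 -0.199 0.006 0 0 0.046;0.03 -0.199 0.006 0 0 0.046;0.03 -0.199 0.006 0 0 0.046" --claw -0.4

```text
t: 12.12
ee_pos: [0.5086, 0.1118, 0.3003]
eef_rot: [-2.094, -2.342, 0.001]
wrist_force: [-0.9, 0.1, 0.4]
gripper_width: 0.3
grip_force: 0.0
```

```bash
python3 - <<'E'
from h import *
import cv2
rep();im=env.read_camera("wrist")[:,:,::-1];cv2.imwrite("pics/w2.png",im)
E
```

```text
12.125 yaw 1.4127127050699018 [0.509 0.112 0.3  ] [-0.903  0.072  0.365] [-0.088  0.023 -0.059] tau6 -0.0015740849630674347 0.3004540397741745 0.0
```

View pics/w2.png

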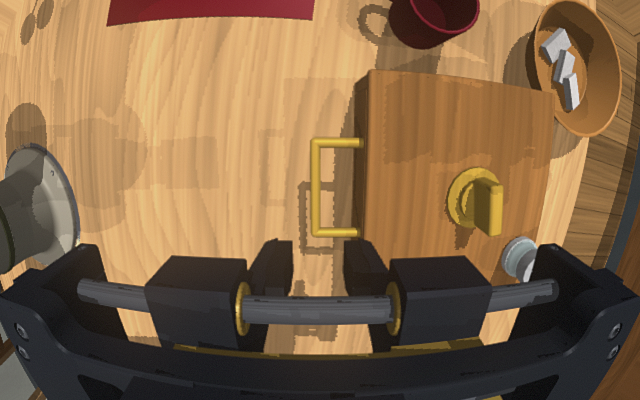

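The wrist view shows the handle bar from (316,140) to (318,234) and the knob bar turned about 90° from its start, at (488,205).

```bash
python3 - <<'E'
from h import *
s=env.sense()
a,b=[wcast(p,.094,s) for p in((315.5,140),(317.5,234))]
d=a-b;print(a,b,(a+b)/2,np.linalg.norm(d),np.arctan2(d[1],d[0])-np.pi/2)
c=[wcast(p,.12,s) for p in((370,70),(365,240))];print(c)
m=(a+b)/2;print(row((m[0],m[1],.141),.113))
E
```

```text
[0.50077911 0.15937304 0.094     ] [0.51310887 0.0666073  0.094     ] [0.50694399 0.11299017 0.094     ] 0.09358154231240993 0.13213843081707433
[array([0.53915777, 0.22696641, 0.12      ]), array([0.55644435, 0.07609446, 0.12      ])]
[ 1.800e-03 -2.000e-03  2.123e-01 -2.000e-04 -0.000e+00 -4.000e-04]
```

>>> apply_moves --steps "0.002 -0.002 0 0 0 0;0.002 -0.002 0.06 0 0 0;0.002 -0.002 0.12 0 0 0;0.002 -0.002 0.16 0 0 0;0.002 -0.002 0.19 0 0 0;0.002 -0.002 0.212 0 0 0;0.002 -0.002 0.212 0 0 0"

```text
t: 13.05
ee_pos: [0.506, 0.1133, 0.1407]
eef_rot: [-2.092, -2.341, 0.003]
wrist_force: [0.1, 0.6, 0.6]
gripper_width: 0.299
grip_force: 0.0
```

>>> apply_moves --steps "0 0 0 0 0 0;0 0 0 0 0 0;0 0 0 0 0 0;0 0 0 0 0 0" --claw -1 --force 6

```text
t: 13.55
ee_pos: [0.5057, 0.1132, 0.1424]
eef_rot: [-2.093, -2.342, 0.001]
wrist_force: [-4.3, -0.0, 3.7]
gripper_width: 0.107
grip_force: 6.0
```

>>> apply_moves --steps "0 -0.001 0 0 0 0;0 -0.002 0 0 0 0;0 -0.003 0 0 0 0;0 -0.003 0 0 0 0"

```text
t: 14.05
ee_pos: [0.5043, 0.113, 0.1423]
eef_rot: [2.093, 2.341, 0.002]
wrist_force: [1.7, -0.0, 5.5]
gripper_width: 0.108
grip_force: 6.0
```

```bash
python3 -c "from h import *;rep()"
```

```text
14.05 yaw 1.4129177766772902 [0.504 0.113 0.142] [ 1.732 -0.011  5.488] [ 0.037 -0.15   0.065] tau6 0.0027053522353526205 0.10751187136352257 6.000145599246025
```

>>> apply_moves --steps "0 -0.001 0 0 0 0;0 -0.002 0 0 0 0;0 -0.002 0 0 0 0"

```text
t: 14.42
ee_pos: [0.5028, 0.1128, 0.1423]
eef_rot: [2.093, 2.342, 0.001]
wrist_force: [0.9, 1.2, 6.0]
gripper_width: 0.111
grip_force: 6.0
```

It's free: 3 mm out with under 2 N of pull. I'll pull the rest gently.

>>> apply_moves --steps "0 -0.004 0 0 0 0;0 -0.01 0 0 0 0;0 -0.016 0 0 0 0;0 -0.022 0 0 0 0;0 -0.028 0 0 0 0;0 -0.034 0 0 0 0;0 -0.04 0 0 0 0;0 -0.046 0 0 0 0;0 -0.05 0 0 0 0"

```text
t: 15.55
ee_pos: [0.4654, 0.1086, 0.1423]
eef_rot: [2.093, 2.341, 0.002]
wrist_force: [1.7, 1.4, 5.7]
gripper_width: 0.11
grip_force: 6.0
```

>>> apply_moves --steps "0 -0.006 0 0 0 0;0 -0.012 0 0 0 0;0 -0.018 0 0 0 0;0 -0.024 0 0 0 0;0 -0.03 0 0 0 0;0 -0.036 0 0 0 0;0 -0.041 0 0 0 0;0 -0.041 0 0 0 0;0 -0.041 0 0 0 0"

```text
t: 16.68
ee_pos: [0.4346, 0.1052, 0.1422]
eef_rot: [2.094, 2.342, 0.0]
wrist_force: [-1.8, 0.8, 8.7]
gripper_width: 0.11
grip_force: 6.0
```

>>> apply_moves --steps "0 0 0 0 0 0;0 0 0 0 0 0;0 0 0 0 0 0;0 0 -0.02 0 0 0;0 0 -0.06 0 0 0;0 0 -0.12 0 0 0;0 0 -0.18 0 0 0;0 0 -0.18 0 0 0;0 0 -0.18 0 0 0" --claw -0.4

```text
t: 17.8
ee_pos: [0.4342, 0.1052, 0.2759]
eef_rot: [-2.093, -2.341, 0.002]
wrist_force: [0.6, -0.1, 0.2]
gripper_width: 0.306
grip_force: 0.0
```

```bash
python3 - <<'E'
from h import *
import cv2
rep()
cv2.imwrite("pics/w3.png",env.read_camera("wrist")[:,:,::-1])
E
```

```text
17.8 yaw 1.4129279024542818 [0.434 0.105 0.276] [ 0.558 -0.054  0.174] [-0.048  0.059  0.05 ] tau6 0.0005619733747153077 0.30575135318722496 0.0
```

View pics/w3.png

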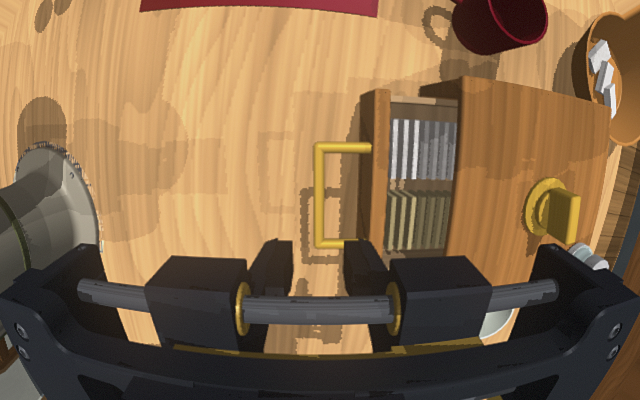

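The drawer is clearly open: its front is at about (375,170) and the chest edge at (460,165). The gripper is clear of everything.

```bash
python3 -c "
from plant import env
print(env.finish_job())"
```

```text
the job is handed in; nothing more can be done
None
```

The lock's notch showed up at about 1.5 rad, the drawer is about 7 cm open with nothing touched by the robot, and the job is handed in (the hand-in gave no verdict).

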